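Lay a test housing socket up against the stop

TASK

Get the tall white housing ready for its plug test: from the robot's side, push it over with the fingertips so that it falls away from the robot and lies with its socket face up, then push it along the plate until its leading end sits flat against the steel stop bar. Only push it, do not lift or carry it, and leave the short housing and everything else where they stand. Finish with the robot clear of it.

Things in the scene. Friction and masses are not known exactly. Their poses are not given: they have to be found in the camera images.
- sample: the tall white housing: a block 46 (its x) by 56 (its y) by 130 mm tall (its z), 0.2 to 0.4 kg, standing at first on the near end of the plate's left or right grey strip. Origin: centre of its underside; z runs up to its top end; its -x face, towards the robot at first, bears the dark socket, 35 mm below the top. Lying as wanted, z points to the stop bar and x straight down.
- sample_end (a point): the centre of the housing's top end, 130 mm along z from its origin: the end that must come against the stop bar. Once the housing is tipped it lies 46 mm high with this end some 10 to 45 mm short of the bar, and slides on the strip against about 1 to 6 N
- sample_mid (a point): the centre of the housing, 65 mm along z from its origin. A slow push square on the middle of the socket face, about 100 mm above the underside, tips the housing over its far lower edge without sliding; past about 20 degrees it falls by itself
- plate: aluminium set-up plate fixed to the bench, 270 x 270 mm, upper faces of its strips 12 mm above the bench. Origin on the bench, 10 mm from its middle towards the stop bar; x points away from the robot to the bar, y to the left. Two flat grey strips 100 mm wide run along x at y = +70 and -70 mm. It stands up to 17 degrees askew.
- stop_face (a point): middle of the stop bar's near face, at strip height, on the plate at x = 95 mm, y = 0. The steel bar runs along the plate's y for 260 mm, is 20 mm thick, and its top is 32 mm above the bench, 20 mm above the strips
- short_housing: a shorter white housing, 46 x 56 mm and 75 mm tall, standing on the other grey strip of the plate; origin at the centre of its underside; not part of the job
- small_weight: small brass knobbed weight, 24 mm across, 34 mm tall, standing on the plate between the strips; origin at the centre of its underside; leave alone
- big_weight: steel knobbed weight, 44 mm across, 60 mm tall, on the bench to the right of the plate; origin at the centre of its underside; leave alone
- cup: clear plastic cup, 66 mm across the rim, 85 mm tall, on the bench to the left of the plate; origin at the centre of its underside; leave alone
- screwdriver: screwdriver, 180 mm long, lying on the bench to the right of the plate; its own x axis runs along it from handle to tip; leave alone
- plug: black plug with a metal nose, about 68 x 30 x 20 mm, on the bench beyond the stop bar; origin under the black body's centre; leave alone
- bench_vise: small aluminium hand vise, about 130 x 50 mm, 38 mm tall, on the bench to the left of the plate; origin under the centre of its base; leave alone

How it is judged:
On the way:
1. the tall housing has been tipped over and lies socket face up (angle between sample's own x axis and vertical above 2.97 rad and linear speed of sample below 0.05 m/s), for 0.1 s.
At the end, for the whole second after the job is handed in: the tall housing lies flat on the plate, socket face up within 10 degrees, its end's centre within 5 mm of the stop bar and square to it within 6 degrees, wholly before the bar, at rest (angle between sample's own x axis and vertical above 2.97 rad and x of sample_end in the frame of stop_face between -0.005 and 0.004 m and angle between the z axis of sample and the x axis of plate, either way round below 0.1 rad and y of sample_end in the frame of plate between -0.105 and 0.105 m and height (world z) of sample_mid below 0.042 m and linear speed of sample below 0.01 m/s); the robot touches nothing.
It fails at once if the tall housing is lifted or carried instead of pushed (height (world z) of sample_mid above 0.09 m or (angle between sample's own z axis and vertical below 0.08 rad and height (world z) of sample_mid above 0.085 m) or (angle between sample's own z axis and vertical above 1.45 rad and height (world z) of sample_mid above 0.055 m)).
It fails at once if another thing is moved by more than 15 mm or tipped (distance of any of short_housing, small_weight, big_weight, cup, screwdriver, plug, bench_vise from where it was at the start of the episode above 0.015 m or angle between any of short_housing, small_weight, big_weight, cup, plug, bench_vise's own z axis and vertical above 0.4 rad).
It also fails if it takes over 43 s, if anything falls off the work surface, if the arm or the gripper's body presses on something with over 40 N, if the wrist force passes 120 N, or if a joint passes its speed limit or range.

ROBOT

A 7-joint arm with a two-finger parallel gripper is mounted at the origin on the work surface. World frame = base frame: x ahead of the robot, y to its left, z up, the work surface at z = 0. Lengths are in m, angles in rad, forces in N, time in s.
With the tool pointing down it reaches from about 0.4 to 0.85 m from the base axis. Payload 4.5 kg.
Tool frame: the origin (TCP) lies at the very end of the fingers, on their centre line; the grasp point (between the pads) lies 19 mm behind it; z points along the fingers, x is the direction in which the jaws open and shut, and the axes are right-handed (so a half turn about z gives the same grasp; the last joint's range is limited). The gripper opens to 88 mm and grips with 3 to 60 N. Pads are 18 mm wide; open, the fingers measure 123 mm over their backs; the gripper's body (75 mm by 187 mm) begins 45 mm behind the grasp point.
Start: joints at [0.034, 0.689, -0.195, 1.565, 0.157, 0.902, -0.215], TCP at [0.625, 0, 0.239] pointing down, gripper open.
Joint ranges: [-3.01, 3.01], [-0.46, 2.08], [-1.47, 1.51], [0.13, 2.56], [-1, 4.14], [0.04, 2.09], [-2.66, 2.66]. Speed limits (rad/s): [2.57, 2.57, 3.14, 3.14, 3.14, 3.14, 3.14].

INTERFACE

Orientations are given as a unit quaternion [x, y, z, w].
In Python, from plant import * gives the robot as it stands.
- The arm moves only by the tool apply_moves, never from a script. Its argument "series" is a list of rows, each an object of numbers: "x", "y", "z": the shift along the tool's x, y, z in units of 80 cm (1.0 is 80 cm); "wx", "wy", "wz": the turn, a rotation vector about the tool's x, y, z in units of pi rad (1.0 is pi rad); "fingers": the opening, from -1 (shut) to 1 (fully open), so that 0 is half open. In form: [{"x": .., "y": .., "z": .., "wx": .., "wy": .., "wz": .., "fingers": ..}, ...]. A call has 1 to 8 rows; each row shifts and turns the pose as measured when the row begins, along the tool's axes as they then stand; what a row does not reach is not made up. A row lasts 1/8 s, in which the tool goes at most 62.5 mm and 10.7 degrees, less where a joint would pass 70% of its speed; a pose out of reach is approached as far as the arm can. A call with a number of a shift or a turn outside -1 to 1 is refused whole. A call with a gripper value outside its range is refused whole. The fingers move at their own pace and stop on an object; "force" is the grip in N (left out, the last holds). Time passes only in rows, so rows that do not move let the fingers close. It gives the time, the measured TCP pose, the force and the opening at its end, in the units of the state.
- get_state(): the state, without advancing time (a new reading comes with each control period).
- snapshot(name): name is "scene" or "side" or "wrist"; returns (picture, depth): 384x512x3 uint8, red, green, blue; 384x512 float32, m along the optical axis (not along the pixel's ray), 0 where there is no reading.
- camera_model(name): a dict with "camera_matrix" (3x3 intrinsics, pixels), "dist_coeffs" ([k1, k2, p1, p2, k3] as OpenCV has them; the pictures are not rectified), "world_from_camera" (4x4, takes a point from camera to world coordinates). Camera axes: x right, y up, looking along -z (the intrinsics and any distortion apply to the point x, -y, -z); pixel columns grow to the right and rows downward; lengths in m; the calibration is good to about 2 mm. A picture is of the moment at which its call begins: read the wrist's pose just before it. camera_model takes no time and is no camera call; for the wrist camera it gives the pose at the moment of the call.
- finish_job(): hands the job in, once; it reports no verdict.
The state is a dict: "clock": time; "q": joint angles; "qd": joint speeds; "joint_torque": joint torques, N m; "tool_pos": TCP position; "eef_rot": TCP orientation; "contact_force": force on the tool from outside, world axes, zero at the start; "moment": the same for the moment, N m; "opening": opening from 0.0 (shut) to 1.0 (fully open).
Only numpy, scipy, OpenCV 4.12 (cv2) and the standard library are available. Lean on these libraries where they do the work, as an engineer would, in place of code of your own. Each camera call takes 0.05 s, during which the arm holds its last target. There are 200 camera calls.

## Working session

There is one attempt and no reset: what is moved stays moved. The work goes in short steps, Python scripts to look and compute and a tool call to move; the robot and the scene stay as the last step left them, time stands still between calls to the robot, and variables do not carry over. Pictures are saved under pics/ and viewed, about 8 in all and at most 12, crops included, and the job is handed in when it is done.

Besides the shell and the picture viewer there is one more tool, called after "Call:" as name(argument=value, ...) on one line, values as JSON. apply_moves: Moves the arm, as the interface text tells. Its arguments: {"type":"object","properties":{"series":{"type":"array","items":{"type":"object","properties":{"x":{"type":"number"},"y":{"type":"number"},"z":{"type":"number"},"wx":{"type":"number"},"wy":{"type":"number"},"wz":{"type":"number"},"fingers":{"type":"number"}}}},"force":{"type":"number"}},"required":["series"]}

```bash
mkdir -p pics; ls; cat > h.py <<'E'
from plant import *
import numpy as np, cv2
from scipy.spatial.transform import Rotation as R
def cloud(name):
    st=get_state(); m=camera_model(name); im,d=snapshot(name)
    K=np.array(m["camera_matrix"]);D=np.array(m["dist_coeffs"],float);T=np.array(m["world_from_camera"])
    h,w=d.shape
    uv=np.stack(np.meshgrid(np.arange(w),np.arange(h)),-1).reshape(-1,1,2).astype(float)
    n=cv2.undistortPoints(uv,K,D).reshape(h,w,2)
    P=np.stack([n[...,0]*d,-n[...,1]*d,-d],-1)@T[:3,:3].T+T[:3,3]
    P[d==0]=np.nan
    return im,d,P
def save(im,f,s=1):
    cv2.imwrite('pics/'+f,cv2.resize(im[...,::-1],None,fx=s,fy=s,interpolation=cv2.INTER_CUBIC))
E
python3 - <<'E'
from h import *
s=get_state();print({k:np.round(v,3) for k,v in s.items()})
for n in("scene","side"):
    im,d,P=cloud(n);save(im,n+'0.png');np.savez(n+'0.npz',im=im,P=P);print(n,np.round(camera_model(n)["world_from_camera"],2)[:3,3],(d>0).mean())
E
```

```text
pics
{'clock': np.float64(0.0), 'q': array([ 0.034,  0.69 , -0.194,  1.566,  0.157,  0.902, -0.215]), 'qd': array([ 0.   , -0.002, -0.001, -0.   ,  0.001,  0.001,  0.   ]), 'joint_torque': array([ 0.0000e+00, -5.2757e+01, -1.2670e+00, -1.5343e+01, -5.3000e-02,
        7.0000e-03,  0.0000e+00]), 'tool_pos': array([ 0.624, -0.   ,  0.238]), 'eef_rot': array([ 1.   ,  0.   , -0.001,  0.   ]), 'contact_force': array([-0.95 ,  1.389, -0.011]), 'moment': array([ 0.033, -0.006,  0.018]), 'opening': np.float64(0.996)}
scene [ 1.03 -0.27  0.66] 0.9959360758463541
side [0.26 0.51 0.66] 0.9958902994791666
```

View pics/scene0.png

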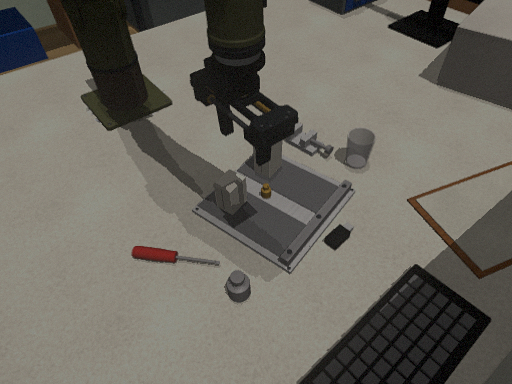

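View pics/side0.png

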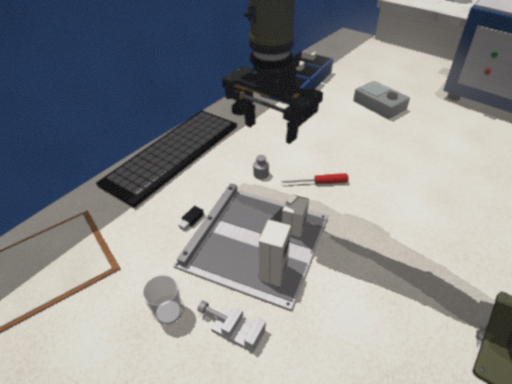

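The scene view shows the short housing at about (232,192) on the right strip. The gripper partly hides the tall one at about (268,160) on the left strip, and the stop bar runs from (350,187) to (290,258). In the side view the tall housing is at (273,252), the short one at (297,215) and the cup at (163,298). Next I'll measure poses from depth.

```bash
python3 - <<'E'
from h import *
for n in("scene","side"):
    z=np.load(n+'0.npz');P=z['P'].reshape(-1,3);
    print(n)
    reg=(P[:,0]>.35)&(P[:,0]<.9)&(abs(P[:,1])<.3)
    def rect(lo,hi,extra=True):
        m=reg&(P[:,2]>lo)&(P[:,2]<hi)
        Q=P[m]; g=np.zeros((600,600),np.uint8)
        ij=((Q[:,:2]-[.35,-.3])*1000).astype(int);ok=((ij>=0)&(ij<600)).all(1);g[ij[ok,0],ij[ok,1]]=255
        g=cv2.morphologyEx(g,cv2.MORPH_CLOSE,np.ones((9,9)))
        c,_=cv2.findContours(g,cv2.RETR_EXTERNAL,cv2.CHAIN_APPROX_NONE)
        for k in c:
            if cv2.contourArea(k)>150:
                (a,b),(w,h),an=cv2.minAreaRect(k)
                print(lo,hi,'xy',round(b/1000+.35,3),round(a/1000-.3,3),'wh',round(w),round(h),'ang',round(an,1))
    rect(.136,.149);rect(.082,.093);rect(.027,.037);rect(.008,.0165)
E
```

```text
scene
0.082 0.093 xy 0.546 0.007 wh 48 57 ang 74.1
0.027 0.037 xy 0.735 -0.108 wh 43 30 ang 15.3
0.027 0.037 xy 0.707 0.119 wh 21 260 ang 75.5
0.027 0.037 xy 0.576 0.081 wh 20 20 ang 38.7
0.027 0.037 xy 0.532 0.28 wh 80 44 ang 84.3
0.027 0.037 xy 0.454 0.28 wh 16 38 ang 82.2
0.008 0.0165 xy 0.756 0.161 wh 19 14 ang 90.0
0.008 0.0165 xy 0.614 -0.14 wh 113 21 ang 42.3
0.008 0.0165 xy 0.494 0.274 wh 50 85 ang 0.0
0.008 0.0165 xy 0.597 0.09 wh 270 271 ang 75.6
side
0.136 0.149 xy 0.505 0.141 wh 47 58 ang 70.7
0.082 0.093 xy 0.542 0.008 wh 46 59 ang 73.8
0.027 0.037 xy 0.722 -0.1 wh 42 34 ang 63.4
0.027 0.037 xy 0.705 0.12 wh 22 261 ang 75.6
0.027 0.037 xy 0.528 0.279 wh 83 40 ang 90.0
0.027 0.037 xy 0.451 0.276 wh 19 50 ang 81.9
0.008 0.0165 xy 0.755 0.136 wh 32 69 ang 80.1
0.008 0.0165 xy 0.524 0.281 wh 16 38 ang 82.9
0.008 0.0165 xy 0.477 0.278 wh 29 46 ang 81.5
0.008 0.0165 xy 0.594 0.093 wh 269 270 ang 75.8
```

```bash
python3 - <<'E'
from h import *
z=np.load('side0.npz');P=z['P'].reshape(-1,3)
d=P[:,:2]-[.505,.141]
m=(P[:,2]>.03)&(P[:,2]<.13)&(np.hypot(*d.T)<.045)
a=np.radians(15);u=np.array([np.cos(a),np.sin(a)]);v=np.array([-u[1],u[0]])
for nm,n,t in(('-x',-u,v),('+y',v,u)):
    k=m&(d@n>.015)&(abs(d@t)<.018)
    Q=P[k]
    for _ in range(3):
        A=np.c_[Q[:,:2]@t,np.ones(len(Q))];c=np.linalg.lstsq(A,Q[:,:2]@n,rcond=None)[0];r=Q[:,:2]@n-A@c
        Q=Q[abs(r)<2*r.std()]
    # face normal offset = c0*t + c1
    s=-np.degrees(np.arctan(c[0])) if nm=='+y' else None
    nn=n-c[0]*t; yaw=np.degrees(np.arctan2(nn[1],nn[0]))
    print(nm,len(Q),'normal yaw',round(yaw,1),'offset from centre',round(np.median((Q[:,:2]-[.505,.141])@n),4))
s=get_state();p=s['tool_pos']
tgt=np.array([.505,.141])-.075*np.array([np.cos(np.radians(14.6)),np.sin(np.radians(14.6))])
print(tgt,'tool shift',(tgt[0]-p[0])/.8,-(tgt[1]-p[1])/.8)
E
```

```text
-x 129 normal yaw -162.2 offset from centre 0.0224
+y 502 normal yaw 108.4 offset from centre 0.0287
[0.43242181 0.1220948 ] tool shift -0.24002277035477823 -0.1526760145539327
```

Call:
apply_moves(series=[{"x": -0.0475,"y": -0.0295,"fingers": -0.66},{"x": -0.0475,"y": -0.0295,"fingers": -0.66},{"x": -0.0475,"y": -0.0295,"fingers": -0.66},{"x": -0.0475,"y": -0.0295,"fingers": -0.66},{"x": -0.0475,"y": -0.0295,"fingers": -0.66},{"fingers": -0.66}])

```text
schema error: expected keys x, y, z, wx, wy, wz, fingers
```

Call:
apply_moves(series=[{"wz": 0.0571},{"wz": 0.0571},{"wz": 0.0571},{"wz": 0.0571},{"wz": 0.0571},{"wz": 0.0571},{"wz": 0.0571},{}])

```text
schema error: expected keys x, y, z, wx, wy, wz, fingers
```

```bash
cat >> h.py <<'E'
def tool(yaw,xy=None):
    s=get_state();Rt=R.from_quat(s['eef_rot']);p=s['tool_pos']
    X=Rt.as_matrix()
    print('t',round(float(s['clock']),2),'p',np.round(p,4),'F',np.round(s['contact_force'],1),'open',round(float(s['opening']),3),'yaw x',round(np.degrees(np.arctan2(X[1,0],X[0,0])),1),'z',np.round(X[:,2],3))
    if xy is not None:
        c=np.array(xy);a=np.radians(yaw);u=np.array([np.cos(a),np.sin(a)]);v=np.array([-u[1],u[0]])
        print('rel to point: along',np.round((p[:2]-c)@u,4),'lateral',np.round((p[:2]-c)@v,4))
    return X,p
E
python3 -c "
from h import *
tool(18,(.505,.141))"
```

```text
t 0.1 p [ 0.6244 -0.      0.238 ] F [-0.3 -0.1  0.4] open 0.997 yaw x 0.0 z [-0.002 -0.    -1.   ]
rel to point: along 0.07 lateral -0.1711
```

All seven keys are required in each row.

Call:
apply_moves(series=[{"x": -0.0475,"y": -0.0295,"z": 0,"wx": 0,"wy": 0,"wz": 0,"fingers": -0.66},{"x": -0.0475,"y": -0.0295,"z": 0,"wx": 0,"wy": 0,"wz": 0,"fingers": -0.66},{"x": -0.0475,"y": -0.0295,"z": 0,"wx": 0,"wy": 0,"wz": 0,"fingers": -0.66},{"x": -0.0475,"y": -0.0295,"z": 0,"wx": 0,"wy": 0,"wz": 0,"fingers": -0.66},{"x": -0.0475,"y": -0.0295,"z": 0,"wx": 0,"wy": 0,"wz": 0,"fingers": -0.66},{"x": 0,"y": 0,"z": 0,"wx": 0,"wy": 0,"wz": 0,"fingers": -0.66}])

```text
clock: 0.85
tool_pos: [0.4277, 0.1206, 0.236]
eef_rot: [1.0, -0.0, -0.002, 0.0]
contact_force: [0.2, -0.6, 0.1]
opening: 0.342
```

Call:
apply_moves(series=[{"x": 0,"y": 0,"z": 0,"wx": 0,"wy": 0,"wz": 0.0571,"fingers": -0.66},{"x": 0,"y": 0,"z": 0,"wx": 0,"wy": 0,"wz": 0.0571,"fingers": -0.66},{"x": 0,"y": 0,"z": 0,"wx": 0,"wy": 0,"wz": 0.0571,"fingers": -0.66},{"x": 0,"y": 0,"z": 0,"wx": 0,"wy": 0,"wz": 0.0571,"fingers": -0.66},{"x": 0,"y": 0,"z": 0,"wx": 0,"wy": 0,"wz": 0.0571,"fingers": -0.66},{"x": 0,"y": 0,"z": 0,"wx": 0,"wy": 0,"wz": 0.0571,"fingers": -0.66},{"x": 0,"y": 0,"z": 0,"wx": 0,"wy": 0,"wz": 0.0571,"fingers": -0.66},{"x": 0,"y": 0,"z": 0,"wx": 0,"wy": 0,"wz": 0,"fingers": -0.66}])

```text
clock: 1.85
tool_pos: [0.4356, 0.1158, 0.2355]
eef_rot: [0.795, -0.606, 0.001, 0.001]
contact_force: [0.4, -0.3, 0.5]
opening: 0.171
```

```bash
python3 - <<'E'
from h import *
tool(18,(.505,.141))
# recheck housing with both cameras now gripper is away
for n in("scene","side"):
    im,d,P=cloud(n);P=P.reshape(-1,3)
    Q=P[(P[:,2]>.137)&(P[:,2]<.148)&(np.hypot(P[:,0]-.505,P[:,1]-.141)<.05)]
    (x,y),wh,an=cv2.minAreaRect((Q[:,:2]*1000).astype(np.float32));print(n,len(Q),round(x),round(y),np.round(wh),round(an,1))
    save(im,n+'1.png')
E
```

```text
t 1.85 p [0.4356 0.1158 0.2355] F [ 0.4 -0.3  0.5] open 0.171 yaw x -74.7 z [ 0.001 -0.003 -1.   ]
rel to point: along -0.0738 lateral -0.0025
scene 355 510 141 [47. 58.] 19.4
side 597 506 142 [46. 58.] 17.6
```

Call:
apply_moves(series=[{"x": -0.0025,"y": 0,"z": 0,"wx": 0,"wy": 0,"wz": -0.018,"fingers": -0.66},{"x": 0,"y": 0,"z": 0.05,"wx": 0,"wy": 0,"wz": 0,"fingers": -0.66},{"x": 0,"y": 0,"z": 0.05,"wx": 0,"wy": 0,"wz": 0,"fingers": -0.66},{"x": 0,"y": 0,"z": 0.05,"wx": 0,"wy": 0,"wz": 0,"fingers": -0.66},{"x": 0,"y": 0,"z": 0,"wx": 0,"wy": 0,"wz": 0,"fingers": -0.66}])

```text
clock: 2.58
tool_pos: [0.4388, 0.1182, 0.1134]
eef_rot: [0.817, -0.577, 0.002, -0.002]
contact_force: [0.4, -0.2, 0.3]
opening: 0.169
```

```bash
python3 - <<'E'
from h import *
tool(18.3,(.508,.1415))
im,d,P=cloud("side");save(im[170:330,180:380],'side2.png',3)
E
```

```text
t 2.58 p [0.4388 0.1182 0.1134] F [ 0.4 -0.2  0.3] open 0.169 yaw x -70.5 z [ 0.006  0.001 -1.   ]
rel to point: along -0.073 lateral -0.0004
```

View pics/side2.png

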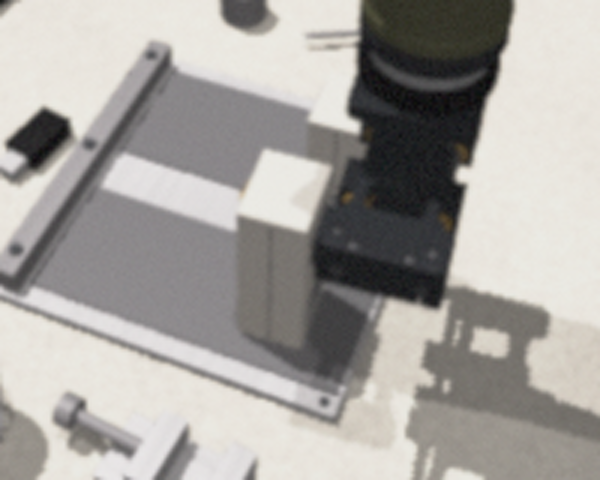

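The crop shows the fingers standing behind the housing, squared to its socket face, with nothing else near. Next comes the approach and a slow push.

Call:
apply_moves(series=[{"x": 0,"y": -0.018,"z": 0,"wx": 0,"wy": 0,"wz": 0,"fingers": -0.66},{"x": 0,"y": -0.018,"z": 0,"wx": 0,"wy": 0,"wz": 0,"fingers": -0.66},{"x": 0,"y": -0.005,"z": 0,"wx": 0,"wy": 0,"wz": 0,"fingers": -0.66},{"x": 0,"y": -0.005,"z": 0,"wx": 0,"wy": 0,"wz": 0,"fingers": -0.66},{"x": 0,"y": -0.005,"z": 0,"wx": 0,"wy": 0,"wz": 0,"fingers": -0.66},{"x": 0,"y": -0.005,"z": 0,"wx": 0,"wy": 0,"wz": 0,"fingers": -0.66}])

```text
clock: 3.38
tool_pos: [0.4845, 0.1334, 0.1222]
eef_rot: [0.817, -0.576, 0.005, -0.006]
contact_force: [-0.6, -0.9, 0.5]
opening: 0.172
```

```bash
python3 - <<'E'
from h import *
tool(18.3,(.508,.1415))
E
```

```text
t 3.38 p [0.4845 0.1334 0.1222] F [-0.6 -0.9  0.5] open 0.172 yaw x -70.4 z [ 0.015  0.004 -1.   ]
rel to point: along -0.0248 lateral -0.0003
```

Call:
apply_moves(series=[{"x": 0,"y": -0.005,"z": 0.004,"wx": 0,"wy": 0,"wz": 0,"fingers": -0.66},{"x": 0,"y": -0.005,"z": 0.004,"wx": 0,"wy": 0,"wz": 0,"fingers": -0.66},{"x": 0,"y": -0.005,"z": 0.004,"wx": 0,"wy": 0,"wz": 0,"fingers": -0.66}])

```text
clock: 3.75
tool_pos: [0.4964, 0.1377, 0.1121]
eef_rot: [0.817, -0.576, 0.005, -0.006]
contact_force: [-0.4, -0.1, 1.2]
opening: 0.17
```

```bash
python3 - <<'E'
from h import *
tool(18.3,(.508,.1415))
im,d,P=cloud("side");save(im[170:330,180:380],'side3.png',3)
E
```

```text
t 3.75 p [0.4964 0.1377 0.1121] F [-0.4 -0.1  1.2] open 0.17 yaw x -70.4 z [ 0.014  0.004 -1.   ]
rel to point: along -0.0122 lateral 0.0
```

View pics/side3.png

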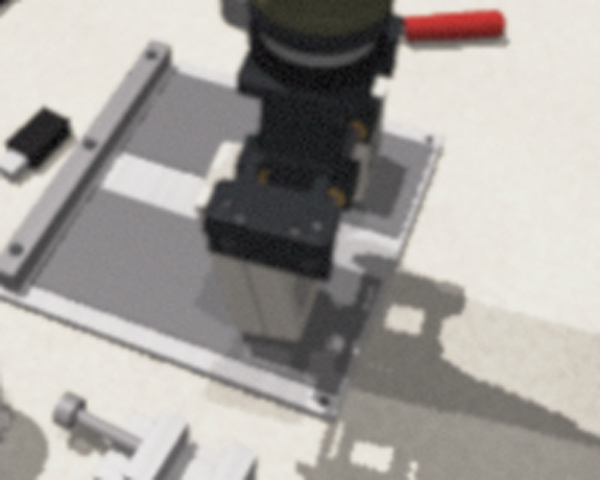

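The housing at about (270,290) is leaning forward roughly 10° about its far lower edge without sliding. I'll continue.

Call:
apply_moves(series=[{"x": 0,"y": -0.005,"z": 0.0005,"wx": 0,"wy": 0,"wz": 0,"fingers": -0.66},{"x": 0,"y": -0.005,"z": 0.0005,"wx": 0,"wy": 0,"wz": 0,"fingers": -0.66},{"x": 0,"y": -0.005,"z": 0.0005,"wx": 0,"wy": 0,"wz": 0,"fingers": -0.66},{"x": 0,"y": -0.005,"z": 0.0005,"wx": 0,"wy": 0,"wz": 0,"fingers": -0.66},{"x": 0,"y": -0.005,"z": 0.0005,"wx": 0,"wy": 0,"wz": 0,"fingers": -0.66},{"x": 0,"y": 0,"z": 0,"wx": 0,"wy": 0,"wz": 0,"fingers": -0.66},{"x": 0,"y": 0,"z": 0,"wx": 0,"wy": 0,"wz": 0,"fingers": -0.66}])

```text
clock: 4.68
tool_pos: [0.5178, 0.1455, 0.1098]
eef_rot: [0.817, -0.576, 0.005, -0.006]
contact_force: [0.0, -0.6, -0.3]
opening: 0.168
```

```bash
python3 - <<'E'
from h import *
tool(18.3,(.508,.1415))
im,d,P=cloud("side");save(im[170:330,180:380],'side4.png',3)
E
```

```text
t 4.67 p [0.5178 0.1455 0.1098] F [ 0.  -0.6 -0.3] open 0.168 yaw x -70.3 z [ 0.016  0.005 -1.   ]
rel to point: along 0.0106 lateral 0.0007
```

View pics/side4.png

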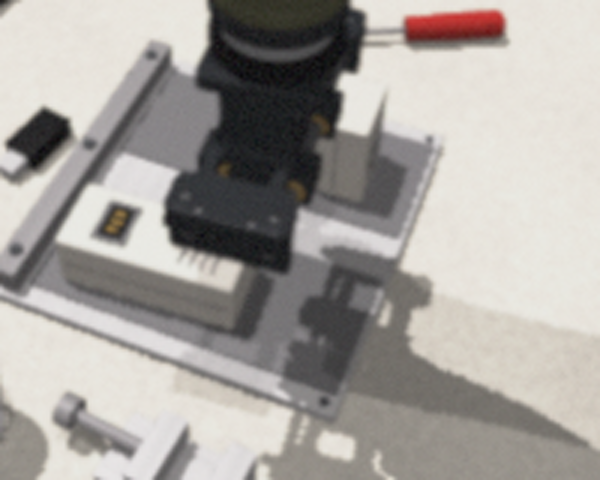

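It has fallen with the socket up, seen at (117,222), a short gap from the bar. I'll back off and measure.

Call:
apply_moves(series=[{"x": 0,"y": 0.035,"z": 0,"wx": 0,"wy": 0,"wz": 0,"fingers": -0.66},{"x": 0,"y": 0.035,"z": 0,"wx": 0,"wy": 0,"wz": 0,"fingers": -0.66},{"x": 0,"y": 0,"z": 0,"wx": 0,"wy": 0,"wz": 0,"fingers": -0.66}])

```text
clock: 5.1
tool_pos: [0.4641, 0.1263, 0.109]
eef_rot: [0.817, -0.576, 0.005, -0.007]
contact_force: [0.3, -0.0, -0.5]
opening: 0.17
```

```bash
cat >> h.py <<'E'
SF=np.array([.698,.118]);YP=14.5
def lying():
    a=np.radians(YP);u=np.array([np.cos(a),np.sin(a)]);v=np.array([-u[1],u[0]])
    for n in("scene","side"):
        im,d,P=cloud(n);P=P.reshape(-1,3)
        b=P[(P[:,2]>.028)&(P[:,2]<.036)];rb=(b[:,:2]-SF);b=b[(abs(rb@u-.01)<.016)&(abs(rb@v)<.135)]
        Q=P[(P[:,2]>.052)&(P[:,2]<.064)];r=Q[:,:2]-SF;Q=Q[(r@v>.02)&(r@v<.13)&(r@u<.02)&(r@u>-.2)]
        for nm,q in(('bar',b),('box',Q)):
            (x,y),(w,h),an=cv2.minAreaRect((q[:,:2]*1000).astype(np.float32))
            c=np.array([x,y])/1000
            yaw=an if w>h else an-90
            if nm=='bar': yaw=yaw+90 if yaw<-45 else yaw-90 if yaw>45 else yaw
            rr=(q[:,:2]-SF)
            print(n,nm,len(q),'c',np.round(c,4),'wh',round(w,1),round(h,1),'yaw',round(yaw,1),'u range',np.round(np.percentile(rr@u,[1,99]),4),'v',np.round(np.percentile(rr@v,[1,99]),4))
    return im
E
python3 - <<'E'
from h import *
tool(18.3,(.508,.1415));lying()
E
```

```text
t 5.1 p [0.4641 0.1263 0.109 ] F [ 0.3 -0.  -0.5] open 0.17 yaw x -70.3 z [ 0.016  0.005 -1.   ]
rel to point: along -0.0465 lateral -0.0007
scene bar 937 c [0.7081 0.1197] wh 20.5 261.6 yaw 14.5 u range [0.0005 0.0203] v [-0.1293  0.1248]
scene box 1042 c [0.5953 0.1689] wh 130.0 57.8 yaw 18.7 u range [-0.1489 -0.0222] v [0.0451 0.104 ]
side bar 695 c [0.7055 0.1204] wh 21.7 261.5 yaw 14.2 u range [-0.0028  0.0178] v [-0.1249  0.129 ]
side box 1406 c [0.5922 0.1708] wh 130.6 58.4 yaw 17.3 u range [-0.1538 -0.0261] v [0.0485 0.107 ]
```

Call:
apply_moves(series=[{"x": 0,"y": 0,"z": 0,"wx": -0.0054,"wy": 0,"wz": 0.029,"fingers": -0.66},{"x": -0.01,"y": 0,"z": 0,"wx": 0,"wy": 0,"wz": 0,"fingers": -0.66},{"x": 0,"y": 0,"z": 0.046,"wx": 0,"wy": 0,"wz": 0,"fingers": -0.66},{"x": 0,"y": 0,"z": 0.044,"wx": 0,"wy": 0,"wz": 0,"fingers": -0.66},{"x": 0,"y": 0,"z": 0,"wx": 0,"wy": 0,"wz": 0,"fingers": -0.66}])

```text
clock: 5.82
tool_pos: [0.4729, 0.141, 0.0363]
eef_rot: [0.792, -0.61, 0.004, -0.007]
contact_force: [0.2, -0.3, 0.4]
opening: 0.168
```

```bash
python3 - <<'E'
from h import *
tool(14.4,(.532,.150))
E
```

```text
t 5.83 p [0.4729 0.141  0.0363] F [ 0.2 -0.3  0.4] open 0.168 yaw x -75.2 z [ 0.016  0.007 -1.   ]
rel to point: along -0.0595 lateral 0.006
```

Call:
apply_moves(series=[{"x": 0.005,"y": -0.02,"z": 0.002,"wx": 0,"wy": 0,"wz": 0,"fingers": -0.66},{"x": 0,"y": -0.02,"z": 0.002,"wx": 0,"wy": 0,"wz": 0,"fingers": -0.66},{"x": 0,"y": -0.005,"z": 0.001,"wx": 0,"wy": 0,"wz": 0,"fingers": -0.66},{"x": 0,"y": 0,"z": 0,"wx": 0,"wy": 0,"wz": 0,"fingers": -0.66}])

```text
clock: 6.32
tool_pos: [0.5112, 0.1486, 0.0366]
eef_rot: [0.794, -0.608, 0.005, -0.009]
contact_force: [-0.3, -0.5, -0.1]
opening: 0.174
```

```bash
python3 - <<'E'
from h import *
tool(14.4,(.532,.150))
E
```

```text
t 6.33 p [0.5112 0.1486 0.0366] F [-0.3 -0.5 -0.1] open 0.174 yaw x -74.9 z [ 0.019  0.009 -1.   ]
rel to point: along -0.0205 lateral 0.0039
```

Call:
apply_moves(series=[{"x": 0,"y": -0.006,"z": 0.0005,"wx": 0,"wy": 0,"wz": 0,"fingers": -0.66},{"x": 0,"y": -0.006,"z": 0.0005,"wx": 0,"wy": 0,"wz": 0,"fingers": -0.66},{"x": 0,"y": -0.005,"z": 0.0005,"wx": 0,"wy": 0,"wz": 0,"fingers": -0.66},{"x": 0,"y": -0.005,"z": 0.0005,"wx": 0,"wy": 0,"wz": 0,"fingers": -0.66},{"x": 0,"y": -0.005,"z": 0.0005,"wx": 0,"wy": 0,"wz": 0,"fingers": -0.66}])

```text
clock: 6.95
tool_pos: [0.5277, 0.154, 0.0351]
eef_rot: [0.794, -0.608, 0.002, -0.006]
contact_force: [-4.1, 1.0, 2.3]
opening: 0.169
```

```bash
python3 - <<'E'
from h import *
tool(14.4,(.532,.150))
im=lying();save(im[170:330,180:380],'side5.png',3)
E
```

```text
t 6.95 p [0.5277 0.154  0.0351] F [-4.1  1.   2.3] open 0.169 yaw x -74.8 z [ 0.009  0.007 -1.   ]
rel to point: along -0.0032 lateral 0.0049
scene bar 934 c [0.7081 0.1194] wh 20.6 258.5 yaw 14.6 u range [0.0002 0.0202] v [-0.1294  0.1249]
scene box 1097 c [0.5941 0.167 ] wh 147.2 58.0 yaw 15.7 u range [-0.1515 -0.0157] v [0.0455 0.1011]
side bar 694 c [0.705  0.1213] wh 21.2 259.8 yaw 14.3 u range [-0.0024  0.0178] v [-0.1224  0.1298]
side box 846 c [0.6199 0.177 ] wh 88.1 57.8 yaw 16.0 u range [-0.1009 -0.018 ] v [0.049  0.1047]
```

View pics/side5.png

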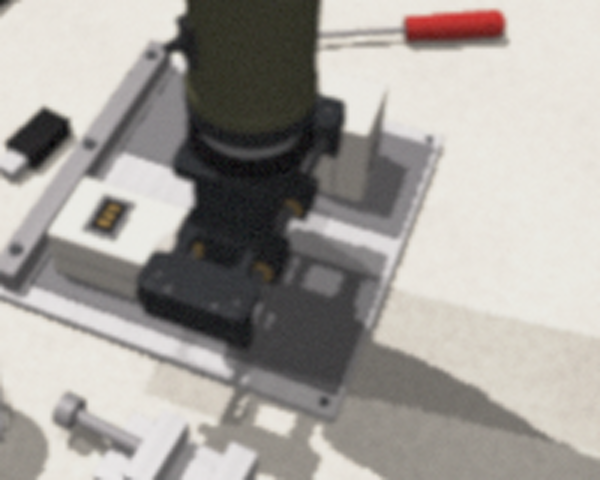

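The housing is sliding and squaring (yaw now about 15.8°, plate 14.4°), with about 16 mm left to the bar. I'll go on.

Call:
apply_moves(series=[{"x": 0,"y": -0.005,"z": 0.0005,"wx": 0,"wy": 0,"wz": 0,"fingers": -0.66},{"x": 0,"y": -0.005,"z": 0.0005,"wx": 0,"wy": 0,"wz": 0,"fingers": -0.66},{"x": 0,"y": -0.005,"z": 0.0005,"wx": 0,"wy": 0,"wz": 0,"fingers": -0.66},{"x": 0,"y": -0.004,"z": 0.0005,"wx": 0,"wy": 0,"wz": 0,"fingers": -0.66}])

```text
clock: 7.55
tool_pos: [0.5427, 0.1574, 0.0335]
eef_rot: [0.794, -0.608, 0.001, -0.005]
contact_force: [-7.2, -1.5, 6.5]
opening: 0.169
```

```bash
python3 - <<'E'
from h import *
tool(14.4,(.532,.150))
im=lying()
E
```

```text
t 7.55 p [0.5427 0.1574 0.0335] F [-7.2 -1.5  6.5] open 0.169 yaw x -74.9 z [ 0.008  0.006 -1.   ]
rel to point: along 0.0122 lateral 0.0045
scene bar 953 c [0.7061 0.119 ] wh 24.5 259.6 yaw 14.7 u range [-0.0008  0.0201] v [-0.1298  0.1258]
scene box 1111 c [0.6086 0.1704] wh 147.0 58.7 yaw 15.1 u range [-0.137 -0.001] v [0.0447 0.1003]
side bar 537 c [0.7021 0.1254] wh 24.4 248.5 yaw 14.2 u range [-0.003   0.0176] v [-0.1124  0.1296]
side box 814 c [0.6353 0.1795] wh 86.3 57.6 yaw 15.0 u range [-0.0849 -0.0035] v [0.0478 0.1035]
```

Call:
apply_moves(series=[{"x": 0,"y": -0.004,"z": -0.0005,"wx": 0,"wy": 0,"wz": 0,"fingers": -0.66},{"x": 0,"y": -0.004,"z": 0,"wx": 0,"wy": 0,"wz": 0,"fingers": -0.66}])

```text
clock: 7.9
tool_pos: [0.5426, 0.1573, 0.0332]
eef_rot: [0.794, -0.608, -0.003, 0.0]
contact_force: [-9.2, -1.7, 6.7]
opening: 0.167
```

```bash
python3 - <<'E'
from h import *
tool(14.4,(.532,.150))
E
```

```text
t 7.9 p [0.5426 0.1573 0.0332] F [-9.2 -1.7  6.7] open 0.167 yaw x -74.9 z [-0.005  0.003 -1.   ]
rel to point: along 0.012 lateral 0.0045
```

Call:
apply_moves(series=[{"x": 0,"y": -0.008,"z": 0,"wx": 0,"wy": 0,"wz": 0,"fingers": -0.66},{"x": 0,"y": -0.01,"z": 0,"wx": 0,"wy": 0,"wz": 0,"fingers": -0.66}])

```text
clock: 8.15
tool_pos: [0.542, 0.1572, 0.0322]
eef_rot: [0.794, -0.608, -0.013, 0.012]
contact_force: [-18.4, -4.6, 15.2]
opening: 0.172
```

```bash
python3 - <<'E'
from h import *
tool(14.4,(.532,.150))
E
```

```text
t 8.15 p [0.542  0.1572 0.0322] F [-18.4  -4.6  15.2] open 0.172 yaw x -74.9 z [-0.036 -0.004 -0.999]
rel to point: along 0.0115 lateral 0.0045
```

At 19 N there is no advance, and sliding needs 6 N at most, so the housing is against the bar. I'll back straight off, rise and check.

Call:
apply_moves(series=[{"x": 0,"y": 0.005,"z": -0.002,"wx": 0,"wy": 0,"wz": 0,"fingers": -0.66},{"x": 0,"y": 0.02,"z": -0.002,"wx": 0,"wy": 0,"wz": 0,"fingers": -0.66},{"x": 0,"y": 0.04,"z": 0,"wx": 0,"wy": 0,"wz": 0,"fingers": -0.66},{"x": 0,"y": 0.03,"z": -0.02,"wx": 0,"wy": 0,"wz": 0,"fingers": -0.66},{"x": 0,"y": 0,"z": -0.07,"wx": 0,"wy": 0,"wz": 0,"fingers": -0.66},{"x": 0,"y": 0,"z": -0.07,"wx": 0,"wy": 0,"wz": 0,"fingers": -0.66},{"x": 0,"y": 0,"z": 0,"wx": 0,"wy": 0,"wz": 0,"fingers": -0.66}])

```text
clock: 9.02
tool_pos: [0.4841, 0.1402, 0.1704]
eef_rot: [0.794, -0.609, -0.003, 0.0]
contact_force: [0.1, 0.2, 0.1]
opening: 0.165
```

```bash
python3 - <<'E'
from h import *
tool(14.4,(.532,.150))
im=lying();save(im[170:330,160:360],'side6.png',3)
E
```

```text
t 9.03 p [0.4841 0.1402 0.1704] F [0.1 0.2 0.1] open 0.165 yaw x -75.0 z [-0.005  0.003 -1.   ]
rel to point: along -0.0488 lateral 0.0024
scene bar 958 c [0.7057 0.1193] wh 25.3 260.4 yaw 14.6 u range [-0.0008  0.0201] v [-0.1286  0.1259]
scene box 1073 c [0.6173 0.1722] wh 129.5 58.4 yaw 14.8 u range [-0.128  -0.0008] v [0.0447 0.1005]
side bar 570 c [0.7036 0.12  ] wh 24.1 259.9 yaw 14.2 u range [-0.0025  0.0179] v [-0.126   0.1294]
side box 1361 c [0.6138 0.1739] wh 130.9 57.4 yaw 15.7 u range [-0.132  -0.0043] v [0.0479 0.1031]
```

View pics/side6.png

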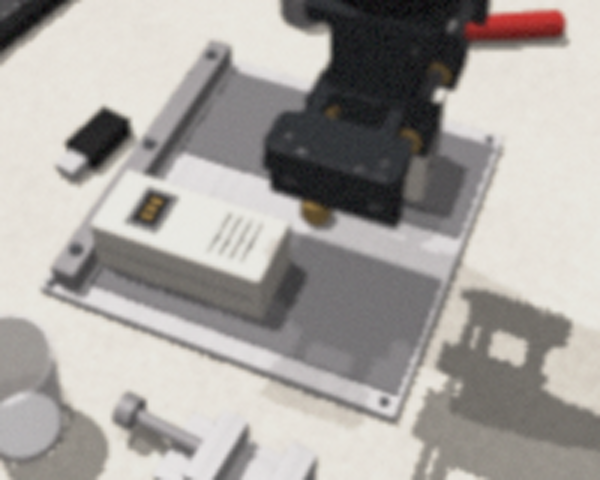

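The last crop shows the housing lying socket up at (152,208), with its end flush against the bar near (100,220). The robot is clear and the small weight and vise look undisturbed. I'm handing in.

```bash
python3 -c "
from h import *
print(finish_job())"
```

```text
the job is handed in; nothing more can be done
None
```

I tipped the tall housing over and pushed it along the left strip until its leading end met the stop bar, then handed the job in at about 9 s. No verdict is reported.

- **Tipping:** I pushed slowly on the socket face with the fingertips, about 100 mm above the underside. The housing fell away from the robot with its socket face up.
- **Pushing to the bar:** I pushed its lower end with both fingertips. It squared itself on the way and stopped at the bar; about 19 N of push moved it no further, against at most 6 N to slide it.
- **Position check:** after I backed off, both cameras put the gap to the bar at 0 to 2 mm. The end's centre is about 75 mm to the left of the plate's centre line.
- **Squareness check:** the two cameras disagreed slightly. The scene camera gave about 0.2° out of square and the side camera about 1.5°, both well under the 6° limit.
- **Rest of the scene:** the last picture shows nothing disturbed, though I did not re-measure the other items. The robot is clear of the housing, with its fingertips at 0.17 m and the contact force near zero.

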